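Tighten the mould's hold-down nut in its walled pocket

ROBOT

A 7-joint arm with a two-finger parallel gripper is mounted at the origin on a cart in front of the work surface, level with it; the furniture and walls round the work are solid. World frame = base frame: x ahead of the robot, y to its left, z up, the work surface at z = 0. Lengths are in m, angles in rad, forces in N, time in s.
With the tool pointing down it reaches from about 0.4 to 0.875 m from the base axis. Payload 19.3 kg.
Tool frame: the origin (TCP) lies on the mounting face of the last link; the fingertips stand 173 mm ahead of it and the grasp point (between the pads) lies 155 mm ahead of it (bot.tcp_to_tips is the distance from the TCP to the fingertips, in m); z points along the fingers, y is the line along which they close (so a half turn about z gives the same grasp; the last joint's range is limited). The gripper opens to 85 mm and grips with 20 to 120 N. Pads are 22 mm wide; open, the fingers measure 114 mm over their backs; the gripper's body (76 mm by 85 mm) begins 54 mm behind the grasp point. The pads swing forward as they close: fully open they stand 13 mm farther back than shut.
Start: joints at [-1.209, 0.521, -0.036, 1.599, 0.021, 1.021, -0.113], TCP at [0.262, 0.568, 0.405] pointing down, gripper open.
Joint ranges: [-2.91, 2.91], [-0.3, 2.13], [-1.5, 1.42], [0.17, 2.43], [-1.26, 4.41], [0.16, 1.93], [-2.52, 2.52]. Speed limits (rad/s): [1.89, 1.89, 2.39, 2.39, 3.01, 3.01, 3.01].

INTERFACE

Orientations are given as a unit quaternion [w, x, y, z].
In Python, from workcell import bot gives the robot as it stands. The module is installed in compiled form; this text tells all that it offers.
- The arm moves only by the tool servo_tool, never from a script. Its argument "series" is a list that holds one entry, the list of rows, each a list of 7 numbers: the shift along the tool's x, y, z in units of 400 mm (1.0 is 400 mm), then the turn, a rotation vector about the tool's x, y, z in units of 30 degrees (1.0 is 30 degrees), then the opening, from 0 (shut) to 1 (fully open). In form: [[[dx, dy, dz, wx, wy, wz, jaw], ...]]. A call has 1 to 5 rows; each row shifts and turns the commanded pose from where the row before left it, along the tool's axes as they then stand; what a row does not reach is not made up. A row lasts 1/10 s, in which the tool goes at most 50 mm and 8.59 degrees, less where a joint would pass 70% of its speed; a pose out of reach is approached as far as the arm can. A call with a number of a shift or a turn outside -1 to 1 is refused whole. A call with a gripper value outside its range is refused whole. The fingers move at their own pace and stop on an object; the grip force is fixed at half the most. Time passes only in rows, so rows that do not move let the fingers close. It gives the time, the measured TCP pose, the force, the opening and the grip force at its end, in the units of the state.
- bot.sense(): the state, without advancing time (a new reading comes with each control period).
- bot.grab_frame(name): name is "scene" or "top" or "wrist"; returns a dict with "image" (480x640x3 uint8, blue, green, red), "vertical_fov" (degrees; the focal length in pixels is half the picture's height over the tangent of half this angle, whatever the lens; pixels are square), "cx", "cy" (the principal point, pixels), "D" ([k1, k2, p1, p2, k3] as OpenCV has them; the pictures are not rectified), "pose" (4x4, takes a point from camera to world coordinates). Camera axes: x right, y up, looking along -z (the intrinsics and any distortion apply to the point x, -y, -z); pixel columns grow to the right and rows downward; lengths in m; the calibration is good to about 2 mm. A picture is of the moment at which its call begins. There is no depth.
- bot.hand_in(): hands the job in; it is judged then, once.
The state is a dict: "time_s": time; "qpos": joint angles; "joint_vel": joint speeds; "joint_efforts": joint torques, N m; "tool_pos": TCP position; "eef_rot": TCP orientation; "force": force on the tool from outside, world axes, zero at the start; "torque": the same for the moment, N m; "gripper_width": finger opening in m; "finger_force": force on a finger pad.
Only numpy, scipy, OpenCV 4.12 (cv2) and the standard library are available. Lean on these libraries where they do the work, as an engineer would, in place of code of your own. Each camera call takes 0.05 s, during which the arm holds its last target. There are 200 camera calls.

TASK

Use the ring wrench to tighten the hexagon nut of the casting mould clockwise until it comes up firmly tight, but do not force it beyond that; the walls beside the nut allow only short swings, so lift the wrench off and reseat it for each stroke, do not lean hard on the walls, and do not touch the nut with the fingers. Then lay the wrench (do not drop it) flat on the bench, clear of the mould, and leave the paint bottle, the mixing cup and the snips where they are.

Things in the scene. Friction and masses are not known exactly. Their poses are not given: they have to be found in the camera images.
- mould: Casting mould, fixed to the bench: aluminium base plate 12 mm thick, 138 mm deep, 180 mm wide in front and 122 mm behind, white plaster mould halves at the back (top 80 mm above the bench), in front of them a walled aluminium pocket (walls) with one hexagon nut on a raised seat. Origin on the nut's axis at bench level; z up; the pocket opens toward -x.
- walls: The pocket's aluminium walls, tops 75 mm above the bench; origin and axes as the mould. Inner faces 31 mm either side of the nut's axis, then ribs 10 mm thick that flare outward at 62 degrees either side of -x, from 36 to 92 mm from the nut's axis. A seated wrench's handle can point up to about 41 degrees either side of -x before it touches a rib.
- nut: Steel hexagon nut, 30 mm across flats, 18 mm high, its top 4 mm chamfered by 3 mm a side; greased (slippery); it sits on a 38 mm wide washer. Origin on its axis at its underside, 41 mm above the bench; z up; it turns with the nut. Flats face its own x axis and every 60 degrees from it. A 14 mm thick stud ends 4 mm above the nut.
- nut_centre (a point): Point on the nut's axis half-way up the nut, 50 mm above the bench. Fixed in the nut.
- nut_turn (a joint): Turn of the nut on its thread, rad, growing clockwise seen from above (tightening); with it and stud_twist at 0 the nut's x axis is the mould's x axis. Starts at 0 to 0.4. Runs against 0.35 N m of friction (3 N at the wrench's grip point) to its solid stop at 1.9.
- stud_twist (a joint): How far the springy stud under the nut is wound up by the torque on the nut, rad, clockwise from above: 25 N m per rad, 0 when the nut is let go. At the stop, firmly tight is 0.04 to 0.064 (1.0 to 1.6 N m, 9 to 14 N across the handle at the grip point); 0.08 (2 N m, 17 N) is overtightened.
- wrench: Loose steel ring wrench, about 0.25 kg, flat on the bench. Origin on the ring's axis at the underside (41 mm above the bench when fully seated); handle along -x, 16 mm wide and high, level with the underside, ending 162 mm from the ring's axis. Ring 18 mm high, 44 mm outside; hexagonal through hole 31.6 mm across flats (about 6 degrees of play each way), flats facing the wrench's x axis and every 60 degrees.
- wrench_ring (a point): Centre of the ring at its underside (the wrench's origin); axes as the wrench. The ring fits the nut when their x axes differ by a multiple of 60 degrees.
- wrench_grip (a point): Point to grasp on the wrench: centre of the handle's section, 115 mm from the ring's axis along the handle, 8 mm above the underside; axes as the wrench (x points from here to the ring). Grasp across the 16 mm width.
- paint_bottle: Bystander: standing paint bottle, dark red with a white cap, 36 mm wide, 101 mm high; origin at the centre of its underside.
- mixing_cup: Bystander: standing white mixing cup, 65 mm wide, 62 mm high; origin at the centre of its underside.
- snips: Bystander: flush snips lying flat, 38x123x11 mm; origin at the centre of the underside.

How it is judged:
By the outcome, as a careful person would: the job done as asked, in the order asked, and still so for the second after the job is handed in, with the robot touching nothing.
It also fails if it takes over 70 s, if anything falls off the work surface, if the arm or the gripper's body presses on something with over 40 N, if the wrist force passes 120 N, or if a joint passes its speed limit or range.

## Working session

There is one attempt and no reset: what is moved stays moved. The work goes in short steps, Python scripts to look and compute and a tool call to move; the robot and the scene stay as the last step left them, time stands still between calls to the robot, and variables do not carry over. Pictures are saved under pics/ and viewed, at most 10 in all, crops included, and the job is handed in when it is done.

Besides the shell and the picture viewer there is one more tool, called after "Call:" as a command line: name --argument value ..., lists and objects as JSON in quotes. servo_tool: Moves the arm, as the interface text tells. Shifts and turns lie within -1 to 1; 1 stands for 400 mm of shift or 30 degrees of turn. Its arguments: {"type":"object","properties":{"series":{"type":"array","items":{"type":"array","items":{"type":"array","items":{"type":"number"}}}}},"required":["series"]}

```bash
mkdir -p pics; cat > h.py <<'E'
import numpy as np, cv2
from workcell import bot
from scipy.spatial.transform import Rotation as R
def cam(f):
    h=f["image"].shape[0]; F=h/2/np.tan(np.radians(f["vertical_fov"])/2)
    return np.array([[F,0,f["cx"]],[0,F,f["cy"]],[0,0,1]]),np.array(f["D"],float),np.array(f["pose"])
def px2w(c,pts,z):
    K,D,P=c
    u=cv2.undistortPoints(np.array(pts,float).reshape(-1,1,2),K,D).reshape(-1,2)
    o=[]
    for (x,y),zz in zip(u,np.broadcast_to(z,len(u))):
        d=P[:3,:3]@[x,-y,-1]; o.append(P[:3,3]+d*(zz-P[2,3])/d[2])
    return np.array(o)
def w2px(c,pts):
    K,D,P=c
    q=(np.array(pts,float)-P[:3,3])@P[:3,:3]; q=q*[1,-1,-1]
    return cv2.projectPoints(q.reshape(-1,1,3),np.zeros(3),np.zeros(3),K,D)[0].reshape(-1,2)
def grab(name,tag):
    f=bot.grab_frame(name); cv2.imwrite(f"pics/{tag}.png",f["image"]); c=cam(f)
    np.savez(f"pics/{tag}.npz",K=c[0],D=c[1],P=c[2]); return f["image"],c
def load(tag):
    z=np.load(f"pics/{tag}.npz"); return cv2.imread(f"pics/{tag}.png"),(z["K"],z["D"],z["P"])
E
python3 - <<'E'
from h import *
for n in("top","scene","wrist"):
    im,c=grab(n,n+"0"); print(n,c[2].round(3).tolist(),c[0][0,0],c[1])
s=bot.sense();print(s)
E
```

```text
top [[0.0, 0.989, -0.147, 0.269], [-1.0, -0.001, -0.011, 0.164], [-0.012, 0.147, 0.989, 0.978], [0.0, 0.0, 0.0, 1.0]] 575.5068804686332 [-0.17392973  0.          0.          0.          0.        ]
scene [[0.88, 0.27, -0.39, -0.044], [-0.474, 0.461, -0.75, -0.683], [-0.023, 0.845, 0.534, 0.672], [0.0, 0.0, 0.0, 1.0]] 546.0693925141792 [-0.00177173  0.          0.          0.          0.        ]
wrist [[0.418, -0.867, -0.272, 0.194], [0.908, 0.399, 0.126, 0.601], [-0.001, -0.3, 0.954, 0.373], [0.0, 0.0, 0.0, 1.0]] 427.2072833341532 [-0.10573832  0.          0.          0.          0.        ]
{'time_s': 0.15, 'qpos': array([-1.20919895,  0.52186235, -0.03630375,  1.59985877,  0.02118482,
        1.02113709, -0.11278575]), 'joint_vel': array([-0.00084629, -0.00204479,  0.00013959, -0.00208893, -0.00145517,
       -0.00085021, -0.00197242]), 'joint_efforts': array([ 1.18646505e-03, -9.27381420e+01,  1.98050536e+00, -3.70053542e+01,
        1.79368799e-02,  6.43495689e-03, -4.10086864e-05]), 'tool_pos': array([0.26154787, 0.5675262 , 0.40427389]), 'eef_rot': array([-6.52210205e-05,  2.14238439e-01,  9.76781294e-01, -4.35729338e-04]), 'force': array([ 0.79554674, -0.32083863,  0.83339276]), 'torque': array([-0.0108029 , -0.0201256 , -0.01532491]), 'finger_force': 0.0, 'gripper_width': 0.08529366521395704}
```

View pics/top0.png

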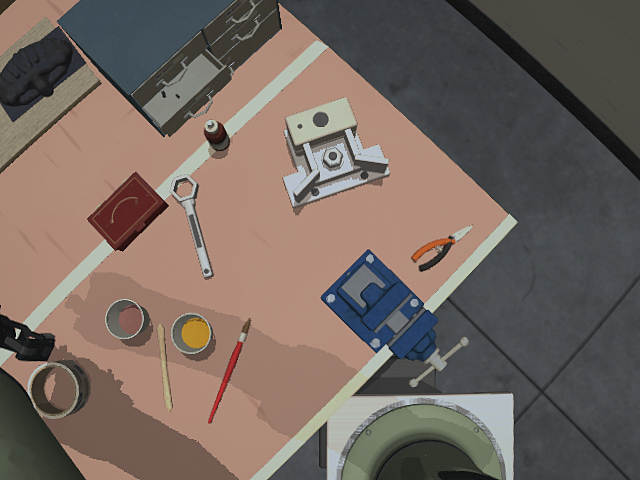

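The top view shows the wrench ring at about (184,188), its handle end at (208,275), the nut at (333,157), the bottle at (217,140), and the snips at (440,250). I'll enlarge the wrench and nut areas.

```bash
python3 - <<'E'
from h import *
im,c=load("top0")
a=cv2.resize(im[165:285,160:230],None,fx=5,fy=5,interpolation=cv2.INTER_CUBIC)
b=cv2.resize(im[90:210,275:395],None,fx=5,fy=5,interpolation=cv2.INTER_CUBIC)[:, :450]
b=cv2.resize(im[90:210,282:392],None,fx=4,fy=5)[:]
b=cv2.resize(im[90:210,280:396],None,fx=3.75,fy=3.75,interpolation=cv2.INTER_CUBIC)
b=cv2.copyMakeBorder(b,0,600-b.shape[0],0,0,cv2.BORDER_CONSTANT)
cv2.imwrite("pics/c1.png",np.hstack([a,b]))
print(px2w(c,[(184,188),(208,275),(333,157),(217,140)],[.018,.008,.063,.1]).round(4))
E
```

```text
[[0.5012 0.4052 0.018 ]
 [0.3512 0.3605 0.008 ]
 [0.5414 0.1478 0.063 ]
 [0.5601 0.3342 0.1   ]]
```

View pics/c1.png

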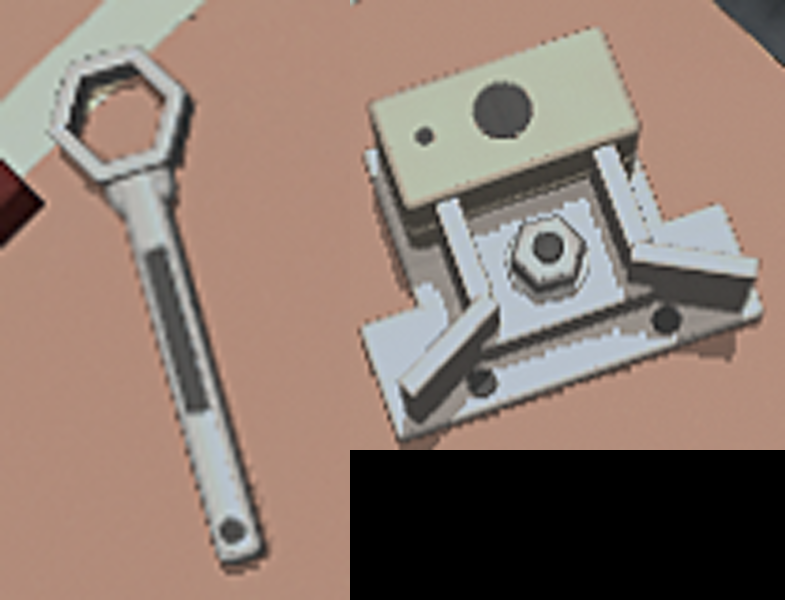

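```bash
cat >> h.py <<'E'
def frame(yaw): # tool down, tool x at yaw (deg)
    a=np.radians(yaw); x=np.array([np.cos(a),np.sin(a),0]); z=np.array([0,0,-1.]); return np.c_[x,np.cross(z,x),z]
def state():
    s=bot.sense(); q=s["eef_rot"]; Rm=R.from_quat([q[1],q[2],q[3],q[0]]).as_matrix()
    return s,np.array(s["tool_pos"]),Rm
def plan(pos,yaw):
    """shift in units in START tool axes / and turn units (tool axes)"""
    s,p,Rm=state(); T=frame(yaw)
    print("t",round(s["time_s"],2),"p",p.round(4),"yaw",np.degrees(np.arctan2(Rm[1,0],Rm[0,0])).round(2),"j",np.round(s["qpos"],2))
    print("shift(start axes)",(Rm.T@(np.array(pos)-p)/.4).round(4),"shift(end axes)",(T.T@(np.array(pos)-p)/.4).round(4),"turn",(np.degrees(R.from_matrix(Rm.T@T).as_rotvec())/30).round(3))
E
python3 - <<'E'
from h import *
_,c=load("top0")
m=lambda x,y:((x-350)/3.75+280,y/3.75+90)
P=px2w(c,[m(413,207),m(636,130),m(372,102),m(600,30),m(403,438),m(760,312),m(548,246),m(549,251)],[.08]*4+[.012]*2+[.063,.059])
for i in(0,2,4):
    d=P[i]-P[i+1]; print("mould yaw",np.degrees(np.arctan2(-d[0],d[1])),np.linalg.norm(d))
print(P[6:].round(4))
w=px2w(c,[(122/5+160,115/5+165),(236/5+160,550/5+165)],[.018,.016]); d=w[0]-w[1]
print(w.round(4),np.linalg.norm(d),np.degrees(np.arctan2(d[1],d[0])))
plan([.46,.385,.33],17)
E
```

```text
mould yaw 19.798975561806955 0.10327434147450595
mould yaw 18.392679062357704 0.10573747509306915
mould yaw 19.802378378576755 0.17492392322695074
[[0.5438 0.1481 0.063 ]
 [0.5427 0.1476 0.059 ]]
[[0.5012 0.4045 0.018 ]
 [0.3505 0.3603 0.016 ]] 0.15701827934419116 16.34843384237499
t 0.15 p [0.2615 0.5675 0.4043] yaw 155.26 j [-1.21  0.52 -0.04  1.6   0.02  1.02 -0.11]
shift(start axes) [-0.6416 -0.2066  0.1859] shift(end axes) [0.341  0.5814 0.1857] turn [-1.000e-03  2.000e-03  4.609e+00]
```

Call:
servo_tool --series '[[[-0.092,-0.03,0.027,0,0,0,1],[-0.092,-0.03,0.027,0,0,0,1],[-0.092,-0.03,0.027,0,0,0,1],[-0.092,-0.03,0.027,0,0,0,1],[-0.092,-0.03,0.027,0,0,0,1]]]'

```text
time_s: 0.65
tool_pos: [0.4045, 0.4349, 0.3502]
eef_rot: [-0.0, 0.214, 0.977, -0.0]
force: [1.4, 0.2, 0.0]
gripper_width: 0.0856
finger_force: 0.0
```

Call:
servo_tool --series '[[[-0.092,-0.03,0.027,0,0,0,1],[-0.092,-0.03,0.027,0,0,0,1],[0,0,0,0,0,0.271,1],[0,0,0,0,0,0.271,1],[0,0,0,0,0,0.271,1]]]'

```text
time_s: 1.15
tool_pos: [0.4606, 0.3831, 0.3288]
eef_rot: [-0.0, 0.419, 0.908, -0.0]
force: [-1.3, 0.2, -1.0]
gripper_width: 0.0852
finger_force: 0.0
```

Call:
servo_tool --series '[[[0,0,0,0,0,0.271,1],[0,0,0,0,0,0.271,1],[0,0,0,0,0,0.271,1],[0,0,0,0,0,0.271,1],[0,0,0,0,0,0.271,1]]]'

```text
time_s: 1.65
tool_pos: [0.4603, 0.3835, 0.3289]
eef_rot: [-0.0, 0.708, 0.706, -0.0]
force: [1.0, -0.0, 0.3]
gripper_width: 0.0854
finger_force: 0.0
```

Call:
servo_tool --series '[[[0,0,0,0,0,0.271,1],[0,0,0,0,0,0.271,1],[0,0,0,0,0,0.271,1],[0,0,0,0,0,0.271,1],[0,0,0,0,0,0.271,1]]]'

```text
time_s: 2.15
tool_pos: [0.4603, 0.3835, 0.329]
eef_rot: [0.0, 0.909, 0.417, -0.0]
force: [0.6, -0.1, 0.1]
gripper_width: 0.0854
finger_force: 0.0
```

Call:
servo_tool --series '[[[0,0,0,0,0,0.271,1],[0,0,0,0,0,0.271,1],[0,0,0,0,0,0.271,1],[0,0,0,0,0,0.271,1],[0,0,0,0,0,0,1]]]'

```text
time_s: 2.65
tool_pos: [0.4601, 0.3838, 0.3287]
eef_rot: [0.0, 0.989, 0.147, -0.0]
force: [-1.0, -0.4, -0.1]
gripper_width: 0.0855
finger_force: 0.0
```

```bash
python3 - <<'E'
from h import *
im,c=grab("wrist","w1"); print(c[2].round(3))
plan([.56,.155,.33],17)
E
```

```text
[[ 0.291  0.913  0.286  0.535]
 [-0.957  0.278  0.088  0.407]
 [ 0.001 -0.3    0.954  0.297]
 [ 0.     0.     0.     1.   ]]
t 2.7 p [0.4602 0.3837 0.3288] yaw 17.24 j [-1.21  0.66  0.63  1.76 -0.49  0.88 -1.63]
shift(start axes) [ 0.0689  0.6201 -0.0026] shift(end axes) [ 0.0715  0.6198 -0.003 ] turn [0.001 0.001 0.008]
```

View pics/w1.png

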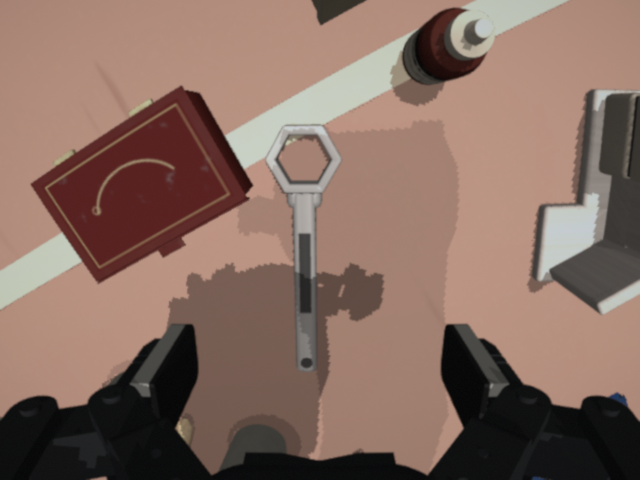

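The wrench is clear: ring centre (303.5,158.5), handle end (306.5,370). Next, the nut.

Call:
servo_tool --series '[[[0.012,0.103,0,0,0,0,1],[0.012,0.103,0,0,0,0,1],[0.012,0.103,0,0,0,0,1],[0.012,0.103,0,0,0,0,1],[0.012,0.103,0,0,0,0,1]]]'

```text
time_s: 3.2
tool_pos: [0.5442, 0.192, 0.3292]
eef_rot: [-0.0, 0.989, 0.151, 0.0]
force: [0.8, 0.4, 0.6]
gripper_width: 0.0853
finger_force: 0.0
```

Call:
servo_tool --series '[[[0.012,0.103,0,0,0,0,1],[0,0,0,0,0,0,1],[0,0,0,0,0,0,1]]]'

```text
time_s: 3.5
tool_pos: [0.5606, 0.1548, 0.3291]
eef_rot: [-0.0, 0.989, 0.149, 0.0]
force: [0.1, 0.1, -1.3]
gripper_width: 0.0856
finger_force: 0.0
```

```bash
python3 - <<'E'
from h import *
_,c=load("w1")
w=px2w(c,[(303.5,158.5),(306.5,370)],[.018,.016]); d=w[0]-w[1];a=np.arctan2(d[1],d[0])
print(w.round(4),np.linalg.norm(d),np.degrees(a)); g=w[0]-.115*np.array([np.cos(a),np.sin(a),0]);print("grip",g.round(4))
im,c=grab("wrist","w2")
plan([g[0],g[1],.33],np.degrees(a))
n=w2px(c,[[.543,.148,.059]])[0]; print(n)
x,y=[int(np.clip(v,80,b)) for v,b in zip(n,(560,400))]
a_=cv2.resize(im[y-75:y+75,x-80:x+80],(640,600),interpolation=cv2.INTER_CUBIC); cv2.imwrite("pics/c2.png",a_); print("off",x-80,y-75)
E
```

```text
[[0.5063 0.4088 0.018 ]
 [0.3544 0.3621 0.016 ]] 0.15893849721528713 17.084954251069767
grip [0.3964 0.375  0.018 ]
t 3.55 p [0.5603 0.1559 0.329 ] yaw 17.2 j [-0.79  0.63  0.62  1.81 -0.47  0.85 -1.22]
shift(start axes) [-0.2293 -0.6444 -0.0021] shift(end axes) [-0.2306 -0.6439 -0.0025] turn [-0.001  0.     0.004]
[322.36958743 283.9481295 ]
off 242 208
```

View pics/c2.png

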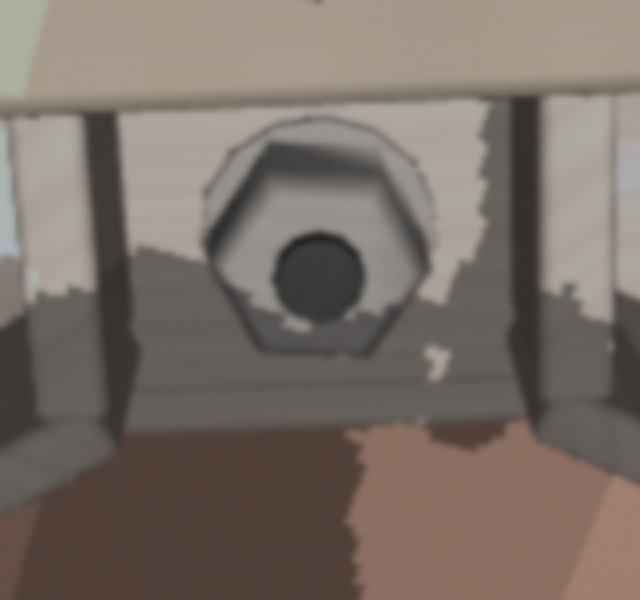

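```bash
python3 - <<'E'
from h import *
_,c=load("w2")
m=lambda x,y:(x/4+242,y/4+208)
P=px2w(c,[m(319,277),m(208,250),m(432,265),m(262,350),m(370,355),m(0,107),m(640,80)],[.063]+[.055]*4+[.08]*2)
print(P.round(4))
for i in(1,3,5):
    d=P[i]-P[i+1]; print(np.degrees(np.arctan2(-d[0],d[1])),np.linalg.norm(d))
print((P[1]+P[2])/2)
E
```

```text
[[0.5485 0.1501 0.063 ]
 [0.5448 0.1665 0.055 ]
 [0.5524 0.1333 0.055 ]
 [0.5314 0.154  0.055 ]
 [0.5355 0.1378 0.055 ]
 [0.5653 0.1997 0.08  ]
 [0.5938 0.1199 0.08  ]]
13.058382931243171 0.034031580785527434
14.259893205533013 0.01669315510769699
19.655676529158942 0.08471978091205326
[0.54859721 0.14991839 0.055     ]
```

Call:
servo_tool --series '[[[-0.033,-0.092,0,0,0,0,1],[-0.033,-0.092,0,0,0,0,1],[-0.033,-0.092,0,0,0,0,1],[-0.033,-0.092,0,0,0,0,1],[-0.033,-0.092,0,0,0,0,1]]]'

```text
time_s: 4.05
tool_pos: [0.4413, 0.3147, 0.3291]
eef_rot: [-0.0, 0.989, 0.15, -0.0]
force: [1.1, 0.2, -0.5]
gripper_width: 0.0852
finger_force: 0.0
```

Call:
servo_tool --series '[[[-0.033,-0.092,0,0,0,0,0.6],[-0.033,-0.092,0,0,0,0,0.6],[0,0,0.09,0,0,0,0.6],[0,0,0.08,0,0,0,0.6],[0,0,0,0,0,0,0.6]]]'

```text
time_s: 4.55
tool_pos: [0.3944, 0.3755, 0.2582]
eef_rot: [0.002, 0.989, 0.15, -0.002]
force: [-0.2, -1.0, 0.6]
gripper_width: 0.051
finger_force: 0.0
```

```bash
python3 - <<'E'
from h import *
print(bot.tcp_to_tips)
plan([.3964,.375,.175],17.1)
E
```

```text
0.1734
t 4.55 p [0.3944 0.3755 0.2582] yaw 17.3 j [-1.26  0.69  0.56  1.95 -0.57  0.67 -1.61]
shift(start axes) [0.0053 0.0021 0.208 ] shift(end axes) [0.0044 0.0026 0.208 ] turn [0.005 0.009 0.007]
```

Call:
servo_tool --series '[[[0.004,0.002,0.08,0.005,0.009,0.007,0.5],[0,0,0.07,0,0,0,0.5],[0,0,0.04,0,0,0,0.5],[0,0,0.018,0,0,0,0.5],[0,0,0,0,0,0,0.5]]]'

```text
time_s: 5.05
tool_pos: [0.3986, 0.3749, 0.1782]
eef_rot: [-0.002, 0.989, 0.147, 0.002]
force: [-0.2, 0.7, 0.1]
gripper_width: 0.0422
finger_force: 0.0
```

```bash
python3 - <<'E'
from h import *
plan([.3964,.375,.175],17.1)
s=bot.sense();print(s["force"],s["gripper_width"],s["eef_rot"])
E
```

```text
t 5.05 p [0.3986 0.3749 0.1782] yaw 16.86 j [-1.17  0.81  0.44  1.96 -0.67  0.51 -1.53]
shift(start axes) [-0.0052 -0.0018  0.008 ] shift(end axes) [-0.0051 -0.0019  0.008 ] turn [-0.005 -0.009 -0.008]
[-0.22636121  0.65662945  0.08309086] 0.04224271766010621 [-0.00164042  0.98918869  0.14662486  0.0020457 ]
```

Call:
servo_tool --series '[[[-0.005,-0.002,0.008,-0.005,-0.009,-0.008,0.4],[0,0,0,0,0,0,0],[0,0,0,0,0,0,0],[0,0,0,0,0,0,0],[0,0,0,0,0,0,0]]]'

```text
time_s: 5.55
tool_pos: [0.3963, 0.3752, 0.1756]
eef_rot: [-0.0, 0.989, 0.149, 0.0]
force: [-2.6, -0.5, 7.7]
gripper_width: 0.0147
finger_force: 59.3
```

Call:
servo_tool --series '[[[0,0,0,0,0,0,0],[0,0,0,0,0,0,0]]]'

```text
time_s: 5.75
tool_pos: [0.3963, 0.3752, 0.1756]
eef_rot: [-0.0, 0.989, 0.149, 0.0]
force: [-3.4, -1.5, 7.5]
gripper_width: 0.0145
finger_force: 59.3
```

```bash
python3 - <<'E'
from h import *
plan([.3964,.375,.175],17.1)
s=bot.sense();print(s["force"],s["torque"],s["gripper_width"],s["finger_force"],s["eef_rot"])
E
```

```text
t 5.75 p [0.3963 0.3752 0.1756] yaw 17.09 j [-1.17  0.81  0.43  1.96 -0.67  0.51 -1.53]
shift(start axes) [0.0001 0.0005 0.0014] shift(end axes) [0.0001 0.0005 0.0014] turn [-0.002 -0.001 -0.   ]
[-3.38350722 -1.49528342  7.53989652] [-0.17167938  0.54912829 -0.03456674] 0.014545809103254622 59.28009867668152 [-4.50242409e-04  9.88898446e-01  1.48592241e-01  8.08971344e-05]
```

Call:
servo_tool --series '[[[0,0,-0.04,0,0,0,0],[0,0,-0.08,0,0,0,0],[0,0,-0.08,0,0,0,0],[0,0,-0.04,0,0,0,0],[0,0,0,0,0,0,0]]]'

```text
time_s: 6.25
tool_pos: [0.3967, 0.3752, 0.2737]
eef_rot: [-0.001, 0.989, 0.148, 0.001]
force: [0.5, 0.0, -3.0]
gripper_width: 0.0147
finger_force: 59.0
```

```bash
cat >> h.py <<'E'
N=np.array([.5485,.150]); L=.115
def over(yaw,z,n=None):
    a=np.radians(yaw); n=N if n is None else n
    p=n-L*np.array([np.cos(a),np.sin(a)]); plan([p[0],p[1],z],yaw)
def tq():
    s,p,Rm=state(); f=np.array(s["force"]); r=p[:2]-N
    print("F",f.round(1),"Tz",(s["torque"][2]+r[0]*f[1]-r[1]*f[0]).round(3),"tz",s["torque"].round(2),"w",round(s["gripper_width"],4),s["finger_force"])
E
python3 - <<'E'
from h import *
over(13.5,.272); tq()
E
```

```text
t 6.25 p [0.3967 0.3752 0.2737] yaw 17.08 j [-1.27  0.67  0.58  1.94 -0.56  0.7  -1.62]
shift(start axes) [-0.0895  0.6318  0.0024] shift(end axes) [-0.0499  0.6361  0.0041] turn [-0.005 -0.006  0.119]
F [ 0.5  0.  -3. ] Tz -0.129 tz [-0.06  0.08 -0.02] w 0.0147 59.007394909858704
```

Call:
servo_tool --series '[[[0,0,-0.075,0,0,0,0],[0,0,-0.075,0,0,0,0],[-0.013,0.09,0,0,0,0,0],[-0.013,0.09,0,0,0,0,0],[-0.013,0.09,0,0,0,0,0]]]'

```text
time_s: 6.75
tool_pos: [0.4128, 0.2658, 0.3306]
eef_rot: [0.0, 0.989, 0.149, -0.0]
force: [0.6, -0.1, -1.7]
gripper_width: 0.0142
finger_force: 59.3
```

Call:
servo_tool --series '[[[-0.013,0.09,0,0,0,0,0],[-0.013,0.09,0,0,0,0,0],[-0.013,0.09,0,0,0,0,0],[-0.012,0.092,0,0,0,0,0],[0,0,0.05,0,0,0.119,0]]]'

```text
time_s: 7.25
tool_pos: [0.4369, 0.1185, 0.3121]
eef_rot: [-0.0, 0.993, 0.115, 0.001]
force: [0.2, 1.4, -2.9]
gripper_width: 0.0143
finger_force: 59.3
```

Call:
servo_tool --series '[[[0,0,0.07,0,0,0,0],[0,0,0.03,0,0,0,0],[0,0,0,0,0,0,0],[0,0,0,0,0,0,0]]]'

```text
time_s: 7.65
tool_pos: [0.4363, 0.1227, 0.2712]
eef_rot: [0.0, 0.993, 0.118, -0.0]
force: [0.2, 0.8, -1.9]
gripper_width: 0.0148
finger_force: 59.3
```

```bash
python3 - <<'E'
from h import *
over(13.5,.24); tq()
o=[]
for n in("top","scene"):
    im,c=grab(n,n+"1")
    x,y=w2px(c,[[.548,.150,.1]])[0].astype(int); print(n,x,y,"off",x-50,y-60)
    o.append(cv2.resize(im[y-60:y+60,x-50:x+30],(400,600),interpolation=cv2.INTER_CUBIC))
cv2.imwrite("pics/c3.png",np.hstack(o))
E
```

```text
t 7.65 p [0.4363 0.1227 0.2712] yaw 13.52 j [-0.83  0.55  0.57  2.17 -0.56  0.56 -1.18]
shift(start axes) [ 0.0012 -0.001   0.0779] shift(end axes) [ 0.0012 -0.001   0.0779] turn [0.    0.    0.001]
F [ 0.2  0.8 -1.9] Tz -0.041 tz [0.02 0.06 0.04] w 0.0148 59.25509333610535
top 331 146 off 281 86
scene 384 214 off 334 154
```

View pics/c3.png

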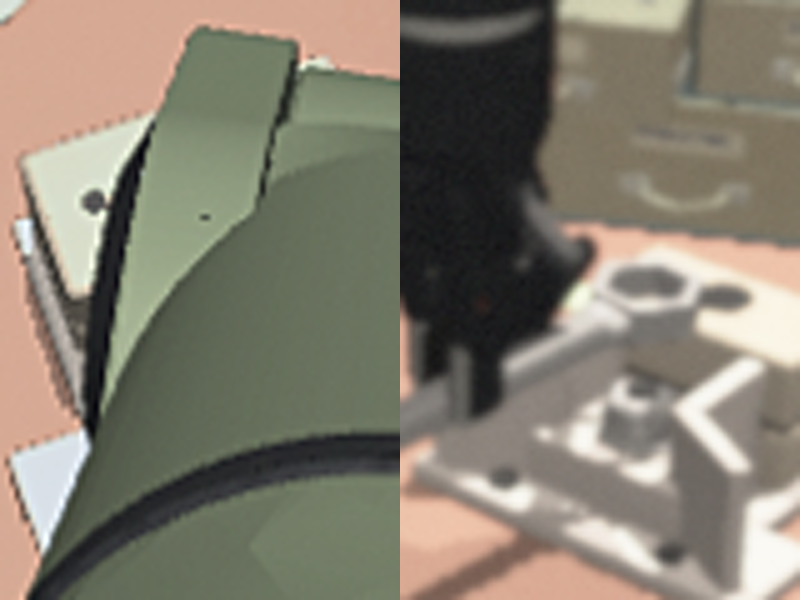

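```bash
python3 - <<'E'
from h import *
_,c=load("scene1")
print(px2w(c,[(384,211),(381.4,231),],[.1136,.063]).round(4))
print(w2px(c,[[.5481,.1496,.1136],[.5485,.150,.063]]).round(2))
E
```

```text
[[0.5418 0.1421 0.1136]
 [0.5403 0.1461 0.063 ]]
[[384.48 208.79]
 [383.56 229.22]]
```

Call:
servo_tool --series '[[[0.001,-0.001,0.04,0,0,0,0],[0,0,0.034,0,0,0,0],[0,0,0,0,0,0,0],[0,0,0,0,0,0,0]]]'

```text
time_s: 8.15
tool_pos: [0.4366, 0.1232, 0.2418]
eef_rot: [-0.0, 0.993, 0.118, 0.0]
force: [0.8, -0.2, -1.8]
gripper_width: 0.0143
finger_force: 59.3
```

```bash
python3 - <<'E'
from h import *
over(13.5,.2166); tq()
im,c=grab("scene","scene2"); im0,_=load("scene0")
print(w2px(c,[[.5485,.150,.083],[.5485,.150,.063]]))
f=lambda i:cv2.resize(i[205:255,355:415],(780,290) and (400,333),interpolation=cv2.INTER_CUBIC)
cv2.imwrite("pics/c4.png",np.hstack([f(im0),f(im)]))
E
```

```text
t 8.15 p [0.4366 0.1232 0.2418] yaw 13.51 j [-0.78  0.6   0.5   2.18 -0.62  0.49 -1.13]
shift(start axes) [0.     0.0001 0.063 ] shift(end axes) [0.0001 0.0001 0.063 ] turn [-0.    -0.001  0.   ]
F [ 0.8 -0.2 -1.8] Tz 0.023 tz [-0.02  0.1  -0.02] w 0.0143 59.25877511501312
[[383.93460223 221.20582087]
 [383.5551167  229.21575406]]
```

View pics/c4.png

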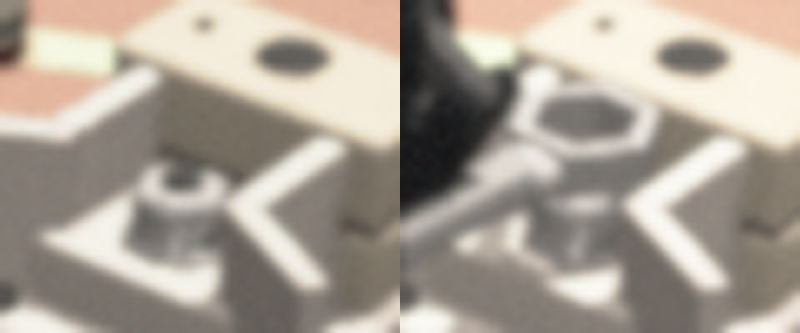

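Call:
servo_tool --series '[[[0,0,0.02,0,0,0,0],[0,0,0,0,0,0,0]]]'

```text
time_s: 8.4
tool_pos: [0.4364, 0.1233, 0.2328]
eef_rot: [-0.0, 0.993, 0.118, -0.0]
force: [0.3, 0.1, -2.0]
gripper_width: 0.0149
finger_force: 59.2
```

Call:
servo_tool --series '[[[0,0,0.006,0,0,0,0],[0,0,0,0,0,0,0]]]'

```text
time_s: 8.6
tool_pos: [0.4365, 0.1231, 0.2306]
eef_rot: [0.0, 0.993, 0.118, -0.0]
force: [-0.0, -1.1, -2.4]
gripper_width: 0.0145
finger_force: 59.3
```

Call:
servo_tool --series '[[[0,0,0.006,0,0,0,0],[0,0,0,0,0,0,0]]]'

```text
time_s: 8.8
tool_pos: [0.4364, 0.1232, 0.2281]
eef_rot: [0.0, 0.993, 0.118, -0.0]
force: [0.0, 0.5, -3.0]
gripper_width: 0.0144
finger_force: 59.3
```

```bash
python3 - <<'E'
from h import *
over(13.5,.2166); tq()
E
```

```text
t 8.8 p [0.4364 0.1232 0.2281] yaw 13.51 j [-0.76  0.63  0.47  2.19 -0.64  0.46 -1.11]
shift(start axes) [0.0006 0.0001 0.0288] shift(end axes) [0.0006 0.0001 0.0288] turn [0. 0. 0.]
F [ 0.   0.5 -3. ] Tz -0.001 tz [-0.03  0.06  0.05] w 0.0144 59.287421107292175
```

Call:
servo_tool --series '[[[0,0,0.01,0,0,0,0],[0,0,0,0,0,0,0]]]'

```text
time_s: 9.0
tool_pos: [0.4364, 0.1231, 0.2239]
eef_rot: [0.0, 0.993, 0.118, -0.0]
force: [0.1, 0.7, -2.4]
gripper_width: 0.0145
finger_force: 59.3
```

Call:
servo_tool --series '[[[0,0,0.008,0,0,0,0],[0,0,0,0,0,0,0]]]'

```text
time_s: 9.2
tool_pos: [0.4364, 0.1231, 0.2208]
eef_rot: [0.0, 0.993, 0.118, -0.0]
force: [-0.1, -0.6, -2.3]
gripper_width: 0.0144
finger_force: 59.3
```

Call:
servo_tool --series '[[[0,0,0.006,0,0,0,0],[0,0,0,0,0,0,0]]]'

```text
time_s: 9.4
tool_pos: [0.4364, 0.1232, 0.2185]
eef_rot: [0.0, 0.993, 0.118, -0.0]
force: [-0.3, 0.7, -2.4]
gripper_width: 0.0143
finger_force: 59.3
```

```bash
python3 - <<'E'
from h import *
over(13.5,.2166); tq()
E
```

```text
t 9.4 p [0.4364 0.1232 0.2185] yaw 13.51 j [-0.74  0.64  0.45  2.19 -0.66  0.44 -1.1 ]
shift(start axes) [0.0006 0.0002 0.0047] shift(end axes) [0.0006 0.0002 0.0047] turn [0.    0.001 0.   ]
F [-0.3  0.7 -2.4] Tz -0.12 tz [-0.03  0.11 -0.04] w 0.0143 59.29324150085449
```

Call:
servo_tool --series '[[[0.0016,-0.03,0,0,0,0.2,0],[0.0016,-0.03,0,0,0,0.2,0],[0.0016,-0.03,0,0,0,0.2,0],[0.0016,-0.03,0,0,0,0.2,0],[0,0,0,0,0,0,0]]]'

```text
time_s: 9.9
tool_pos: [0.4354, 0.1715, 0.2185]
eef_rot: [0.001, 0.996, -0.092, 0.0]
force: [1.2, -6.9, -1.8]
gripper_width: 0.0145
finger_force: 59.5
```

```bash
python3 - <<'E'
from h import *
over(-10.5,.2185); tq()
E
```

```text
t 9.9 p [0.4354 0.1715 0.2185] yaw -10.6 j [-0.93  0.7   0.58  2.16 -0.8   0.51 -1.49]
shift(start axes) [0.0004 0.0014 0.0001] shift(end axes) [0.0004 0.0014 0.0001] turn [ 0.002 -0.002 -0.003]
F [ 1.2 -6.9 -1.8] Tz 0.199 tz [-1.33 -0.18 -0.55] w 0.0145 59.50218915939331
```

Call:
servo_tool --series '[[[0.0016,-0.0285,0,0,0,0.2,0],[0,0,0,0,0,0,0]]]'

```text
time_s: 10.1
tool_pos: [0.4382, 0.1822, 0.2186]
eef_rot: [0.0, 0.99, -0.143, 0.0]
force: [1.6, -5.3, -2.3]
gripper_width: 0.0141
finger_force: 59.4
```

```bash
python3 - <<'E'
from h import *
over(-16.5,.2185); tq()
E
```

```text
t 10.1 p [0.4382 0.1822 0.2186] yaw -16.48 j [-0.96  0.71  0.61  2.14 -0.83  0.54 -1.58]
shift(start axes) [-0.0001 -0.0011  0.0002] shift(end axes) [-0.0001 -0.0011  0.0002] turn [ 0.001 -0.002  0.001]
F [ 1.6 -5.3 -2.3] Tz 0.167 tz [-1.27 -0.25 -0.37] w 0.0141 59.407387375831604
```

Call:
servo_tool --series '[[[0.0013,0.0276,0,0,0,-0.183,0],[0,0,0,0,0,0,0],[0,0,-0.03,0,0,0,0],[0,0,-0.025,0,0,0,0],[0,0,0,0,0,0,0]]]'

```text
time_s: 10.6
tool_pos: [0.4356, 0.1714, 0.2417]
eef_rot: [-0.001, 0.995, -0.095, 0.001]
force: [-0.8, 0.4, -1.8]
gripper_width: 0.0142
finger_force: 59.4
```

```bash
python3 - <<'E'
from h import *
over(-11,.2405); tq()
E
```

```text
t 10.6 p [0.4356 0.1714 0.2417] yaw -10.94 j [-0.97  0.66  0.64  2.15 -0.76  0.56 -1.52]
shift(start axes) [-0.0001 -0.0014  0.003 ] shift(end axes) [-0.0001 -0.0014  0.003 ] turn [-0.002 -0.002  0.002]
F [-0.8  0.4 -1.8] Tz -0.029 tz [0.05 0.11 0.  ] w 0.0142 59.41769063472748
```

Call:
servo_tool --series '[[[0.0028,0.04,0,0,0,-0.267,0],[0.0028,0.04,0,0,0,-0.267,0],[0.0028,0.04,0,0,0,-0.267,0],[0.0028,0.04,0,0,0,-0.267,0],[0.0028,0.04,0,0,0,-0.267,0]]]'

```text
time_s: 11.1
tool_pos: [0.4475, 0.0931, 0.2405]
eef_rot: [-0.0, 0.967, 0.254, -0.0]
force: [1.2, -0.1, -2.9]
gripper_width: 0.0146
finger_force: 59.4
```

Call:
servo_tool --series '[[[0.0028,0.04,0,0,0,-0.267,0],[0.0028,0.04,0,0,0,-0.267,0],[0.0007,0.02,0,0,0,-0.13,0],[0,0,0,0,0,0,0],[0,0,0,0,0,0,0]]]'

```text
time_s: 11.6
tool_pos: [0.4725, 0.0628, 0.2405]
eef_rot: [-0.0, 0.911, 0.413, -0.0]
force: [-0.0, -0.3, -2.9]
gripper_width: 0.0146
finger_force: 59.4
```

```bash
sed -i 's/N=np.array(.*; L/N=np.array([.5485,.1495]); L/' h.py; python3 - <<'E'
from h import *
over(49,.2166); tq()
E
```

```text
t 11.6 p [0.4725 0.0628 0.2405] yaw 48.84 j [-0.51  0.59  0.34  2.12 -0.41  0.49 -0.58]
shift(start axes) [0.0008 0.0012 0.0597] shift(end axes) [0.0008 0.0012 0.0597] turn [-0.001  0.    -0.005]
F [-0.  -0.3 -2.9] Tz 0.078 tz [-0.1   0.09  0.06] w 0.0146 59.388320446014404
```

Aligned. Now lower in steps.

Call:
servo_tool --series '[[[0.0008,0.0012,0.02,0,0,0,0],[0,0,0.006,0,0,0,0],[0,0,0,0,0,0,0]]]'

```text
time_s: 11.9
tool_pos: [0.473, 0.0631, 0.2296]
eef_rot: [-0.0, 0.91, 0.415, -0.001]
force: [0.1, 2.4, -2.6]
gripper_width: 0.0145
finger_force: 59.3
```

Call:
servo_tool --series '[[[0,0,0.01,0,0,0,0],[0,0,0,0,0,0,0]]]'

```text
time_s: 12.1
tool_pos: [0.4731, 0.0629, 0.2259]
eef_rot: [-0.0, 0.91, 0.415, -0.0]
force: [-1.3, 2.8, -2.1]
gripper_width: 0.0144
finger_force: 59.5
```

```bash
python3 - <<'E'
from h import *
over(49,.2185); tq()
E
```

```text
t 12.1 p [0.4731 0.0629 0.2259] yaw 49.0 j [-0.49  0.62  0.32  2.12 -0.42  0.46 -0.57]
shift(start axes) [-0.0004  0.0001  0.0184] shift(end axes) [-0.0004  0.0001  0.0184] turn [-0.001  0.001 -0.   ]
F [-1.3  2.8 -2.1] Tz 0.073 tz [0.63 0.45 0.4 ] w 0.0144 59.45936322212219
```

Call:
servo_tool --series '[[[0,-0.0008,0.009,0,0,0,0],[0,0,0.009,0,0,0,0],[0.0016,-0.03,0,0,0,0.2,0],[0.0016,-0.03,0,0,0,0.2,0],[0,0,0,0,0,0,0]]]'

```text
time_s: 12.6
tool_pos: [0.4562, 0.0811, 0.2188]
eef_rot: [0.0, 0.949, 0.316, -0.0]
force: [-1.3, -1.0, -1.4]
gripper_width: 0.0145
finger_force: 59.5
```

```bash
python3 - <<'E'
from h import *
over(37,.2185); tq()
E
```

```text
t 12.6 p [0.4562 0.0811 0.2188] yaw 36.89 j [-0.57  0.63  0.36  2.16 -0.51  0.43 -0.73]
shift(start axes) [-0.0002  0.0023  0.0007] shift(end axes) [-0.0002  0.0023  0.0007] turn [-0.     0.001 -0.004]
F [-1.3 -1.  -1.4] Tz 0.22 tz [-0.19  0.5   0.21] w 0.0145 59.47190523147583
```

Call:
servo_tool --series '[[[0.0016,-0.03,0,0,0,0.2,0],[0.0016,-0.03,0,0,0,0.2,0],[0.0016,-0.03,0,0,0,0.2,0],[0.0016,-0.03,0,0,0,0.2,0],[0,0,0,0,0,0,0]]]'

```text
time_s: 13.1
tool_pos: [0.4364, 0.1241, 0.2188]
eef_rot: [0.0, 0.994, 0.113, -0.0]
force: [-4.1, -3.0, -2.1]
gripper_width: 0.0141
finger_force: 59.5
```

```bash
python3 - <<'E'
from h import *
over(13,.2185); tq()
E
```

```text
t 13.1 p [0.4364 0.1241 0.2188] yaw 13.03 j [-0.76  0.65  0.47  2.19 -0.68  0.45 -1.09]
shift(start axes) [-0.      0.0011  0.0007] shift(end axes) [-0.      0.0011  0.0007] turn [0.001 0.002 0.001]
F [-4.1 -3.  -2.1] Tz 0.252 tz [-0.64  1.03  0.03] w 0.0141 59.47828531265259
```

Call:
servo_tool --series '[[[0.0012,-0.03,0,0,0,0.2,0],[0.0016,-0.03,0,0,0,0.2,0],[0.0016,-0.03,0,0,0,0.2,0],[0.0016,-0.03,0,0,0,0.2,0],[0.0016,-0.0285,0,0,0,0.2,0]]]'

```text
time_s: 13.6
tool_pos: [0.4385, 0.1819, 0.2189]
eef_rot: [0.0, 0.989, -0.148, -0.001]
force: [-5.3, -1.9, -3.0]
gripper_width: 0.0145
finger_force: 59.4
```

Call:
servo_tool --series '[[[0,0,0,0,0,0,0]]]'

```text
time_s: 13.7
tool_pos: [0.4387, 0.1825, 0.2187]
eef_rot: [0.001, 0.989, -0.147, -0.0]
force: [-6.6, -2.3, -1.3]
gripper_width: 0.0144
finger_force: 59.5
```

```bash
python3 - <<'E'
from h import *
over(-17,.2185); tq()
E
```

```text
t 13.7 p [0.4387 0.1825 0.2187] yaw -16.87 j [-0.97  0.72  0.63  2.14 -0.84  0.55 -1.57]
shift(start axes) [-0.0008 -0.0013  0.0004] shift(end axes) [-0.0008 -0.0013  0.0004] turn [0.003 0.001 0.004]
F [-6.6 -2.3 -1.3] Tz 0.226 tz [-0.32  1.39 -0.24] w 0.0144 59.53792333602905
```

Call:
servo_tool --series '[[[0,0.0276,0,0,0,-0.18,0],[0,0,0,0,0,0,0],[0,0,-0.03,0,0,0,0],[0,0,-0.025,0,0,0,0],[0,0,0,0,0,0,0]]]'

```text
time_s: 14.2
tool_pos: [0.436, 0.1717, 0.2422]
eef_rot: [-0.001, 0.995, -0.101, 0.001]
force: [0.1, 0.6, -2.6]
gripper_width: 0.0141
finger_force: 59.5
```

Call:
servo_tool --series '[[[0.0028,0.04,0,0,0,-0.267,0],[0.0028,0.04,0,0,0,-0.267,0],[0.0028,0.04,0,0,0,-0.267,0],[0.0028,0.04,0,0,0,-0.267,0],[0.0028,0.04,0,0,0,-0.267,0]]]'

```text
time_s: 14.7
tool_pos: [0.447, 0.0934, 0.241]
eef_rot: [0.0, 0.969, 0.249, 0.0]
force: [-0.2, -1.2, -3.2]
gripper_width: 0.0142
finger_force: 59.5
```

Call:
servo_tool --series '[[[0.0028,0.04,0,0,0,-0.267,0],[0.0028,0.04,0,0,0,-0.267,0],[0.0007,0.02,0,0,0,-0.13,0],[0,0,0,0,0,0,0],[0,0,0,0,0,0,0]]]'

```text
time_s: 15.2
tool_pos: [0.4714, 0.0628, 0.2409]
eef_rot: [-0.0, 0.913, 0.408, -0.0]
force: [0.1, 0.3, -2.4]
gripper_width: 0.0145
finger_force: 59.4
```

```bash
sed -i 's/N=np.array(.*; L/N=np.array([.5482,.1495]); L/' h.py; python3 - <<'E'
from h import *
over(48.7,.2185); tq()
E
```

```text
t 15.2 p [0.4714 0.0628 0.2409] yaw 48.2 j [-0.52  0.59  0.36  2.12 -0.43  0.49 -0.57]
shift(start axes) [0.002  0.0011 0.056 ] shift(end axes) [0.002  0.0011 0.056 ] turn [-0.    -0.    -0.017]
F [ 0.1  0.3 -2.4] Tz 0.017 tz [-0.1   0.02  0.03] w 0.0145 59.446497559547424
```

Call:
servo_tool --series '[[[0.002,0.0011,0.02,0,0,-0.017,0],[0,0,0.006,0,0,0,0],[0,0,0.01,0,0,0,0],[0,0,0,0,0,0,0]]]'

```text
time_s: 15.6
tool_pos: [0.4722, 0.0634, 0.2261]
eef_rot: [-0.0, 0.91, 0.414, -0.001]
force: [-0.6, 1.1, -2.4]
gripper_width: 0.0143
finger_force: 59.4
```

Call:
servo_tool --series '[[[0,0,0.01,0,0,0,0],[0,0,0.01,0,0,0,0],[0,0,0,0,0,0,0]]]'

```text
time_s: 15.9
tool_pos: [0.4724, 0.0632, 0.2182]
eef_rot: [-0.0, 0.91, 0.414, -0.0]
force: [0.5, 3.4, -2.1]
gripper_width: 0.014
finger_force: 59.4
```

```bash
python3 - <<'E'
from h import *
over(48.7,.2185); tq()
E
```

```text
t 15.9 p [0.4724 0.0632 0.2182] yaw 48.86 j [-0.49  0.64  0.32  2.13 -0.45  0.44 -0.54]
shift(start axes) [-0.0004  0.     -0.0006] shift(end axes) [-0.0004  0.     -0.0006] turn [-0.001  0.001  0.005]
F [ 0.5  3.4 -2.1] Tz 0.109 tz [0.53 0.09 0.33] w 0.014 59.449589252471924
```

Call:
servo_tool --series '[[[0.0004,-0.015,0,0,0,0.1,0],[0.0004,-0.015,0,0,0,0.1,0],[0.0004,-0.015,0,0,0,0.1,0],[0.0004,-0.015,0,0,0,0.1,0],[0.0004,-0.015,0,0,0,0.1,0]]]'

```text
time_s: 16.4
tool_pos: [0.4526, 0.0856, 0.2187]
eef_rot: [0.0, 0.957, 0.29, 0.0]
force: [0.9, 1.1, -3.3]
gripper_width: 0.0143
finger_force: 59.5
```

Call:
servo_tool --series '[[[0,0,0,0,0,0,0]]]'

```text
time_s: 16.5
tool_pos: [0.4525, 0.0859, 0.2187]
eef_rot: [0.0, 0.957, 0.291, -0.0]
force: [-0.0, 1.0, -2.5]
gripper_width: 0.0142
finger_force: 59.4
```

```bash
python3 - <<'E'
from h import *
over(33.8,.2185); tq()
E
```

```text
t 16.5 p [0.4525 0.0859 0.2187] yaw 33.83 j [-0.6   0.63  0.38  2.17 -0.55  0.43 -0.76]
shift(start axes) [-0.0003  0.001   0.0005] shift(end axes) [-0.0003  0.001   0.0005] turn [0.    0.    0.001]
F [-0.   1.  -2.5] Tz 0.101 tz [-0.06  0.1   0.2 ] w 0.0142 59.430896043777466
```

Call:
servo_tool --series '[[[0.0002,-0.01,0,0,0,0.067,0],[0.0002,-0.01,0,0,0,0.067,0],[0,0,0,0,0,0,0]]]'

```text
time_s: 16.8
tool_pos: [0.4484, 0.0926, 0.2187]
eef_rot: [0.0, 0.966, 0.257, -0.0]
force: [-0.1, -0.7, -2.3]
gripper_width: 0.014
finger_force: 59.5
```

```bash
python3 - <<'E'
from h import *
over(29.8,.2185); tq()
E
```

```text
t 16.8 p [0.4484 0.0926 0.2187] yaw 29.75 j [-0.63  0.64  0.4   2.18 -0.58  0.43 -0.82]
shift(start axes) [-0.0002  0.0006  0.0004] shift(end axes) [-0.0002  0.0006  0.0004] turn [ 0.     0.    -0.002]
F [-0.1 -0.7 -2.3] Tz 0.356 tz [-0.1   0.23  0.29] w 0.014 59.45397913455963
```

Call:
servo_tool --series '[[[0.0002,-0.01,0,0,0,0.067,0],[0,0,0,0,0,0,0]]]'

```text
time_s: 17.0
tool_pos: [0.4464, 0.0961, 0.2187]
eef_rot: [-0.0, 0.971, 0.24, -0.0]
force: [-0.5, -1.1, -2.9]
gripper_width: 0.0141
finger_force: 59.5
```

```bash
python3 - <<'E'
from h import *
over(27.8,.2185); tq()
E
```

```text
t 17.0 p [0.4464 0.0961 0.2187] yaw 27.73 j [-0.65  0.64  0.41  2.18 -0.6   0.43 -0.85]
shift(start axes) [-0.0002  0.0007  0.0004] shift(end axes) [-0.0002  0.0007  0.0004] turn [-0.     0.    -0.002]
F [-0.5 -1.1 -2.9] Tz 0.338 tz [-0.18  0.2   0.25] w 0.0141 59.45809543132782
```

Call:
servo_tool --series '[[[0,-0.0035,0,0,0,0.023,0],[0,0,0,0,0,0,0]]]'

```text
time_s: 17.2
tool_pos: [0.4459, 0.0971, 0.2187]
eef_rot: [0.0, 0.972, 0.234, -0.0]
force: [-0.1, -0.8, -2.2]
gripper_width: 0.0144
finger_force: 59.5
```

```bash
python3 -c "
from h import *
tq()"
```

```text
F [-0.1 -0.8 -2.2] Tz 0.383 tz [-0.14  0.24  0.31] w 0.0144 59.45982277393341
```

Call:
servo_tool --series '[[[0,-0.0035,0,0,0,0.023,0],[0,0,0,0,0,0,0]]]'

```text
time_s: 17.4
tool_pos: [0.4453, 0.0984, 0.2187]
eef_rot: [0.0, 0.974, 0.228, -0.0]
force: [-0.2, -1.4, -2.1]
gripper_width: 0.0144
finger_force: 59.5
```

```bash
python3 -c "
from h import *
tq()"
```

```text
F [-0.2 -1.4 -2.1] Tz 0.421 tz [-0.26  0.24  0.29] w 0.0144 59.45621073246002
```

Call:
servo_tool --series '[[[0,-0.0035,0,0,0,0.023,0],[0,0,0,0,0,0,0]]]'

```text
time_s: 17.6
tool_pos: [0.4446, 0.0997, 0.2187]
eef_rot: [0.0, 0.975, 0.222, -0.0]
force: [-0.4, -1.0, -3.0]
gripper_width: 0.0143
finger_force: 59.4
```

```bash
python3 -c "
from h import *
tq();over(25.7,.2185)"
```

```text
F [-0.4 -1.  -3. ] Tz 0.35 tz [-0.32  0.2   0.27] w 0.0143 59.44971978664398
t 17.6 p [0.4446 0.0997 0.2187] yaw 25.71 j [-0.66  0.64  0.42  2.18 -0.61  0.43 -0.88]
shift(start axes) [-0.0002  0.      0.0005] shift(end axes) [-0.0002  0.      0.0005] turn [0. 0. 0.]
```

Still friction only; continue the same way.

Call:
servo_tool --series '[[[0,-0.0038,0,0,0,0.023,0],[0,0,0,0,0,0,0]]]'

```text
time_s: 17.8
tool_pos: [0.444, 0.1011, 0.2187]
eef_rot: [0.0, 0.976, 0.217, 0.0]
force: [0.1, -2.0, -3.1]
gripper_width: 0.0145
finger_force: 59.4
```

```bash
python3 -c "
from h import *
tq()"
```

```text
F [ 0.1 -2.  -3.1] Tz 0.34 tz [-0.44  0.24  0.13] w 0.0145 59.43503022193909
```

Call:
servo_tool --series '[[[0,-0.0035,0,0,0,0.023,0],[0,0,0,0,0,0,0]]]'

```text
time_s: 18.0
tool_pos: [0.4434, 0.1023, 0.2187]
eef_rot: [0.0, 0.978, 0.211, -0.0]
force: [-0.4, -0.3, -2.8]
gripper_width: 0.0146
finger_force: 59.4
```

```bash
python3 -c "
from h import *
tq()"
```

```text
F [-0.4 -0.3 -2.8] Tz 0.235 tz [-0.45  0.15  0.22] w 0.0146 59.4301038980484
```

Call:
servo_tool --series '[[[0,-0.0035,0,0,0,0.023,0],[0,0,0,0,0,0,0]]]'

```text
time_s: 18.2
tool_pos: [0.4428, 0.1036, 0.2187]
eef_rot: [0.0, 0.979, 0.205, -0.0]
force: [-0.3, -1.4, -2.4]
gripper_width: 0.0142
finger_force: 59.4
```

```bash
python3 -c "
from h import *
tq();over(23.6,.2185)"
```

```text
F [-0.3 -1.4 -2.4] Tz 0.304 tz [-0.5   0.19  0.17] w 0.0142 59.425758719444275
t 18.2 p [0.4428 0.1036 0.2187] yaw 23.64 j [-0.68  0.64  0.43  2.19 -0.62  0.44 -0.91]
shift(start axes) [-0.0001  0.0004  0.0004] shift(end axes) [-0.0001  0.0004  0.0004] turn [-0.     0.     0.001]
```

Call:
servo_tool --series '[[[0,-0.0035,0,0,0,0.023,0],[0,0,0,0,0,0,0]]]'

```text
time_s: 18.4
tool_pos: [0.4422, 0.1049, 0.2187]
eef_rot: [0.0, 0.98, 0.199, -0.0]
force: [-1.1, -2.6, -1.9]
gripper_width: 0.0143
finger_force: 59.4
```

```bash
python3 -c "
from h import *
tq()"
```

```text
F [-1.1 -2.6 -1.9] Tz 0.374 tz [-0.48  0.19  0.14] w 0.0143 59.42152440547943
```

Call:
servo_tool --series '[[[0,-0.0035,0,0,0,0.023,0],[0,0,0,0,0,0,0]]]'

```text
time_s: 18.6
tool_pos: [0.4417, 0.1062, 0.2187]
eef_rot: [0.0, 0.981, 0.193, 0.0]
force: [-0.4, -1.9, -3.3]
gripper_width: 0.0148
finger_force: 59.4
```

```bash
python3 -c "
from h import *
tq()"
```

```text
F [-0.4 -1.9 -3.3] Tz 0.345 tz [-0.48  0.15  0.15] w 0.0148 59.41708266735077
```

Call:
servo_tool --series '[[[0,-0.0035,0,0,0,0.023,0],[0,0,0,0,0,0,0]]]'

```text
time_s: 18.8
tool_pos: [0.4412, 0.1075, 0.2187]
eef_rot: [0.0, 0.982, 0.187, 0.0]
force: [0.2, -2.8, -2.5]
gripper_width: 0.014
finger_force: 59.4
```

```bash
python3 -c "
from h import *
tq();over(21.5,.2185)"
```

```text
F [ 0.2 -2.8 -2.5] Tz 0.478 tz [-0.54  0.1   0.16] w 0.014 59.411741495132446
t 18.8 p [0.4412 0.1075 0.2187] yaw 21.57 j [-0.7   0.64  0.44  2.19 -0.64  0.44 -0.94]
shift(start axes) [-0.      0.0003  0.0005] shift(end axes) [-0.      0.0003  0.0005] turn [ 0.    -0.     0.002]
```

Call:
servo_tool --series '[[[0,-0.0035,0,0,0,0.023,0],[0,0,0,0,0,0,0]]]'

```text
time_s: 19.0
tool_pos: [0.4407, 0.1088, 0.2187]
eef_rot: [0.0, 0.983, 0.181, 0.0]
force: [0.1, -3.3, -2.5]
gripper_width: 0.0145
finger_force: 59.4
```

```bash
python3 -c "
from h import *
tq()"
```

```text
F [ 0.1 -3.3 -2.5] Tz 0.475 tz [-0.71  0.03  0.12] w 0.0145 59.407047629356384
```

Call:
servo_tool --series '[[[0,-0.0035,0,0,0,0.023,0],[0,0,0,0,0,0,0]]]'

```text
time_s: 19.2
tool_pos: [0.4402, 0.11, 0.2187]
eef_rot: [0.0, 0.985, 0.175, 0.0]
force: [0.4, -4.7, -2.0]
gripper_width: 0.0145
finger_force: 59.4
```

```bash
python3 -c "
from h import *
tq();over(20.1,.2185)"
```

```text
F [ 0.4 -4.7 -2. ] Tz 0.685 tz [-0.92 -0.07  0.16] w 0.0145 59.4039112329483
t 19.2 p [0.4402 0.11   0.2187] yaw 20.19 j [-0.71  0.64  0.44  2.19 -0.65  0.44 -0.96]
shift(start axes) [-0.      0.0001  0.0005] shift(end axes) [-0.      0.0001  0.0005] turn [ 0.    -0.     0.003]
```

Call:
servo_tool --series '[[[0,-0.0035,0,0,0,0.023,0],[0,0,0,0,0,0,0]]]'

```text
time_s: 19.4
tool_pos: [0.4397, 0.1113, 0.2187]
eef_rot: [0.0, 0.986, 0.169, 0.0]
force: [1.5, -4.8, -2.2]
gripper_width: 0.014
finger_force: 59.4
```

```bash
python3 -c "
from h import *
tq()"
```

```text
F [ 1.5 -4.8 -2.2] Tz 0.713 tz [-1.1  -0.16  0.13] w 0.014 59.40486788749695
```

Call:
servo_tool --series '[[[0,-0.0018,0,0,0,0.012,0],[0,0,0,0,0,0,0]]]'

```text
time_s: 19.6
tool_pos: [0.4395, 0.1119, 0.2187]
eef_rot: [0.0, 0.986, 0.166, 0.0]
force: [1.1, -5.4, -2.5]
gripper_width: 0.0146
finger_force: 59.4
```

```bash
python3 -c "
from h import *
tq();over(19.1,.2185)"
```

```text
F [ 1.1 -5.4 -2.5] Tz 0.794 tz [-1.18 -0.16  0.17] w 0.0146 59.406006932258606
t 19.6 p [0.4395 0.1119 0.2187] yaw 19.15 j [-0.71  0.64  0.45  2.19 -0.65  0.44 -0.98]
shift(start axes) [0.     0.0001 0.0005] shift(end axes) [0.     0.0001 0.0005] turn [ 0.    -0.     0.002]
```

Call:
servo_tool --series '[[[0,-0.0035,0,0,0,0.023,0],[0,0,0,0,0,0,0]]]'

```text
time_s: 19.8
tool_pos: [0.439, 0.1133, 0.2187]
eef_rot: [0.0, 0.987, 0.16, 0.0]
force: [2.1, -5.8, -3.0]
gripper_width: 0.0144
finger_force: 59.4
```

```bash
python3 -c "
from h import *
tq()"
```

```text
F [ 2.1 -5.8 -3. ] Tz 0.867 tz [-1.29 -0.2   0.16] w 0.0144 59.41878139972687
```

Call:
servo_tool --series '[[[0,-0.0018,0,0,0,0.012,0],[0,0,0,0,0,0,0]]]'

```text
time_s: 20.0
tool_pos: [0.4388, 0.1139, 0.2187]
eef_rot: [0.0, 0.988, 0.157, 0.0]
force: [1.8, -5.4, -2.5]
gripper_width: 0.0142
finger_force: 59.4
```

```bash
python3 -c "
from h import *
tq();over(18.1,.2185)"
```

```text
F [ 1.8 -5.4 -2.5] Tz 0.866 tz [-1.34 -0.2   0.21] w 0.0142 59.42379534244537
t 20.0 p [0.4388 0.1139 0.2187] yaw 18.1 j [-0.72  0.64  0.45  2.19 -0.66  0.44 -0.99]
shift(start axes) [0.0001 0.0002 0.0005] shift(end axes) [0.0001 0.0002 0.0005] turn [ 0.001 -0.     0.   ]
```

Call:
servo_tool --series '[[[0,-0.0035,0,0,0,0.023,0],[0,0,0,0,0,0,0]]]'

```text
time_s: 20.2
tool_pos: [0.4384, 0.1152, 0.2187]
eef_rot: [0.0, 0.988, 0.151, 0.0]
force: [2.3, -6.1, -3.6]
gripper_width: 0.0144
finger_force: 59.4
```

```bash
python3 -c "
from h import *
tq()"
```

```text
F [ 2.3 -6.1 -3.6] Tz 0.956 tz [-1.43 -0.24  0.21] w 0.0144 59.43704009056091
```

Call:
servo_tool --series '[[[0,-0.0035,0,0,0,0.023,0],[0,0,0,0,0,0,0]]]'

```text
time_s: 20.4
tool_pos: [0.438, 0.1164, 0.2187]
eef_rot: [0.0, 0.989, 0.145, 0.0]
force: [2.0, -6.2, -3.1]
gripper_width: 0.0144
finger_force: 59.4
```

```bash
python3 -c "
from h import *
tq();over(16.7,.2185)"
```

```text
F [ 2.  -6.2 -3.1] Tz 0.992 tz [-1.58 -0.32  0.25] w 0.0144 59.44894194602966
t 20.4 p [0.438  0.1164 0.2187] yaw 16.71 j [-0.73  0.65  0.46  2.19 -0.67  0.44 -1.02]
shift(start axes) [ 0.0002 -0.      0.0005] shift(end axes) [ 0.0002 -0.      0.0005] turn [ 0.001 -0.     0.   ]
```

```bash
python3 - <<'E'
from h import *
im,c=grab("scene","scene3"); tq()
cv2.imwrite("pics/c5.png",cv2.resize(im[190:270,330:430],(800,600) and (750,600),interpolation=cv2.INTER_CUBIC))
E
```

```text
F [ 2.5 -6.6 -3. ] Tz 1.059 tz [-1.53 -0.32  0.25] w 0.0144 59.44782793521881
```

View pics/c5.png

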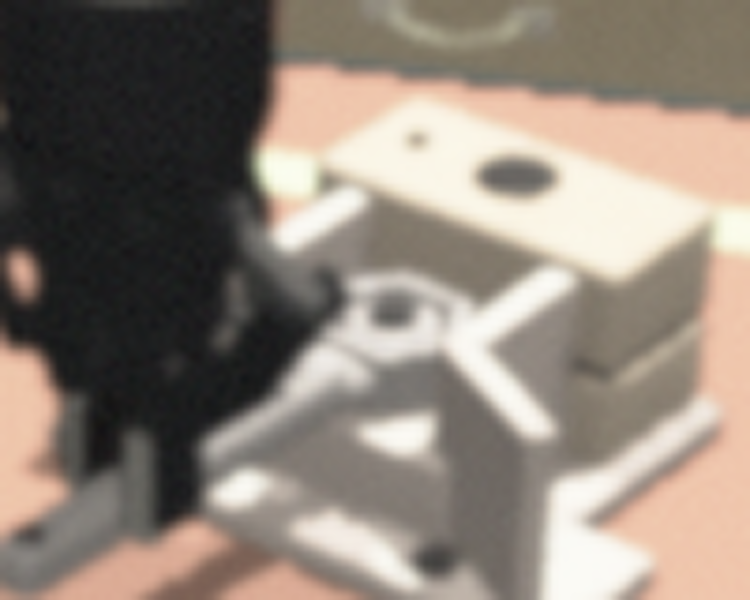

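The wrench is fully seated around the nut and clear of the walls. I'll continue to about 1.3 N m.

Call:
servo_tool --series '[[[0,-0.005,0,0,0,0.033,0],[0,0,0,0,0,0,0]]]'

```text
time_s: 20.65
tool_pos: [0.4375, 0.1183, 0.2187]
eef_rot: [0.0, 0.991, 0.137, 0.0]
force: [2.2, -7.7, -2.9]
gripper_width: 0.0145
finger_force: 59.5
```

```bash
python3 -c "
from h import *
tq()"
```

```text
F [ 2.2 -7.7 -2.9] Tz 1.201 tz [-1.77 -0.37  0.28] w 0.0145 59.47047829627991
```

Call:
servo_tool --series '[[[0,-0.005,0,0,0,0.033,0],[0,0,0,0,0,0,0]]]'

```text
time_s: 20.85
tool_pos: [0.4369, 0.1201, 0.2187]
eef_rot: [0.0, 0.992, 0.128, 0.0]
force: [2.5, -9.9, -3.1]
gripper_width: 0.0145
finger_force: 59.5
```

```bash
python3 -c "
from h import *
tq();over(14.7,.2185)"
```

```text
F [ 2.5 -9.9 -3.1] Tz 1.564 tz [-2.02 -0.48  0.38] w 0.0145 59.48808789253235
t 20.85 p [0.4369 0.1201 0.2187] yaw 14.71 j [-0.75  0.65  0.47  2.19 -0.68  0.45 -1.05]
shift(start axes) [ 0.0002 -0.0004  0.0005] shift(end axes) [ 0.0002 -0.0004  0.0005] turn [ 0.002 -0.001  0.   ]
```

Call:
servo_tool --series '[[[0,0,0,0,0,0,0]]]'

```text
time_s: 20.95
tool_pos: [0.437, 0.12, 0.2187]
eef_rot: [0.0, 0.992, 0.128, 0.0]
force: [2.6, -8.8, -2.5]
gripper_width: 0.0144
finger_force: 59.5
```

```bash
python3 -c "
from h import *
tq()"
```

```text
F [ 2.6 -8.8 -2.5] Tz 1.371 tz [-1.9  -0.38  0.32] w 0.0144 59.484593868255615
```

Call:
servo_tool --series '[[[0.0004,0.015,0,0,0,-0.1,0],[0.0004,0.015,0,0,0,-0.1,0],[0.0004,0.015,0,0,0,-0.1,0],[0.0004,0.015,0,0,0,-0.1,0],[0,0,0,0,0,0,0]]]'

```text
time_s: 21.45
tool_pos: [0.4455, 0.0979, 0.2188]
eef_rot: [-0.0, 0.973, 0.232, 0.0]
force: [-1.0, 0.6, -2.2]
gripper_width: 0.0142
finger_force: 59.5
```

```bash
python3 -c "
from h import *
tq();over(28,.2185)"
```

```text
F [-1.   0.6 -2.2] Tz -0.12 tz [-0.03  0.07 -0.01] w 0.0142 59.54115629196167
t 21.45 p [0.4455 0.0979 0.2188] yaw 26.78 j [-0.65  0.64  0.41  2.18 -0.6   0.43 -0.86]
shift(start axes) [0.     0.0066 0.0007] shift(end axes) [-0.0001  0.0066  0.0007] turn [-0.001 -0.    -0.041]
```

Call:
servo_tool --series '[[[0,0,-0.03,0,0,0,0],[0,0,-0.04,0,0,0,0],[0,0,-0.07,0,0,0,0],[0,0,-0.08,0,0,0,0],[0,0,-0.06,0,0,0,0]]]'

```text
time_s: 21.95
tool_pos: [0.445, 0.0984, 0.3329]
eef_rot: [-0.0, 0.973, 0.231, 0.0]
force: [0.7, 0.2, -2.1]
gripper_width: 0.0146
finger_force: 59.6
```

```bash
python3 -c "
from h import *
tq();plan([.558,.153,.33],26.8)"
```

```text
F [ 0.7  0.2 -2.1] Tz -0.017 tz [-0.04  0.04 -0.04] w 0.0146 59.58790361881256
t 21.95 p [0.445  0.0984 0.3329] yaw 26.68 j [-0.84  0.44  0.65  2.12 -0.41  0.7  -1.03]
shift(start axes) [0.3137 0.0048 0.0074] shift(end axes) [0.3137 0.0055 0.0073] turn [-0.001 -0.001 -0.004]
```

Call:
servo_tool --series '[[[0.07,0,0,0,0,0,0],[0.07,0,0,0,0,0,0],[0.06,0,0,0,0,0,0],[0,0,0,0,0,0,0]]]'

```text
time_s: 22.35
tool_pos: [0.5182, 0.1361, 0.3314]
eef_rot: [-0.0, 0.973, 0.232, 0.001]
force: [-0.5, -0.3, -2.2]
gripper_width: 0.0143
finger_force: 59.6
```

```bash
python3 - <<'E'
from h import *
im,c=grab("wrist","w3"); x,y=w2px(c,[[.5482,.1495,.059]])[0].round().astype(int); print(x,y)
x0,y0=max(x-80,0),max(y-75,0); print(x0,y0)
cv2.imwrite("pics/c6.png",cv2.resize(im[y0:y0+150,x0:x0+160],(640,600),interpolation=cv2.INTER_CUBIC))
E
```

```text
322 199
242 124
```

View pics/c6.png

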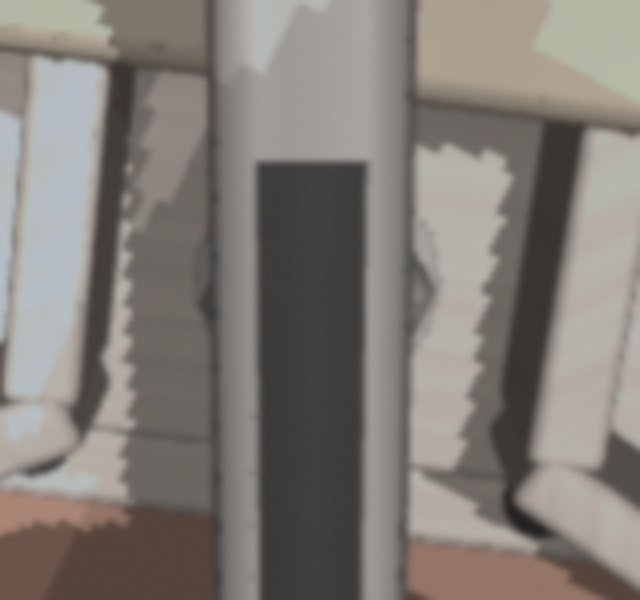

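The nut corners visible on either side of the handle, at (205,303) and (437,288), put the nut at yaw about 30.4°. The solid stop is at 30.7°, so it is there. Next I'll return the wrench to its original spot.

```bash
python3 -c "
from h import *
plan([.3963,.3752,.30],17.1)"
```

```text
t 22.4 p [0.517  0.1351 0.3312] yaw 26.76 j [-0.81  0.56  0.62  1.93 -0.45  0.79 -1.04]
shift(start axes) [ 0.0007 -0.6718  0.0778] shift(end axes) [-0.112  -0.6624  0.0779] turn [ 0.    -0.     0.322]
```

Call:
servo_tool --series '[[[0,-0.084,0,0,0,0,0],[0,-0.084,0,0,0,0,0],[0,-0.084,0,0,0,0,0],[0,-0.084,0,0,0,0,0],[0,-0.084,0,0,0,0,0]]]'

```text
time_s: 22.9
tool_pos: [0.4395, 0.285, 0.3313]
eef_rot: [-0.0, 0.973, 0.231, -0.0]
force: [0.9, 0.4, -2.4]
gripper_width: 0.0147
finger_force: 59.6
```

Call:
servo_tool --series '[[[0,-0.084,0,0,0,0,0],[0,-0.084,0,0,0,0,0],[0,-0.084,0,0,0,0,0],[0,0,0.04,0,0,0.161,0],[0,0,0.04,0,0,0.161,0]]]'

```text
time_s: 23.4
tool_pos: [0.3943, 0.3748, 0.2991]
eef_rot: [-0.0, 0.989, 0.148, -0.0]
force: [-0.1, -0.3, -1.8]
gripper_width: 0.014
finger_force: 59.6
```

Call:
servo_tool --series '[[[0,0,0,0,0,0,0],[0,0,0,0,0,0,0]]]'

```text
time_s: 23.6
tool_pos: [0.3954, 0.3738, 0.2993]
eef_rot: [0.0, 0.989, 0.15, -0.0]
force: [-0.7, 0.1, -2.2]
gripper_width: 0.0142
finger_force: 59.6
```

```bash
python3 -c "
from h import *
plan([.3963,.3752,.1765],17.1);tq()"
```

```text
t 23.6 p [0.3954 0.3738 0.2993] yaw 17.21 j [-1.31  0.64  0.64  1.93 -0.54  0.76 -1.63]
shift(start axes) [ 0.0033 -0.0026  0.3071] shift(end axes) [ 0.0032 -0.0026  0.3071] turn [0.001 0.001 0.004]
F [-0.7  0.1 -2.2] Tz 0.124 tz [-0.02  0.09 -0.03] w 0.0142 59.58135724067688
```

Lower: fast first, then slowly with force readings.

Call:
servo_tool --series '[[[0.0033,-0.0026,0.07,0,0,0,0],[0,0,0.08,0,0,0,0],[0,0,0.08,0,0,0,0],[0,0,0.04,0,0,0,0],[0,0,0.02,0,0,0,0]]]'

```text
time_s: 24.1
tool_pos: [0.3968, 0.3753, 0.1824]
eef_rot: [0.0, 0.989, 0.149, -0.0]
force: [0.3, 0.0, -1.6]
gripper_width: 0.0142
finger_force: 59.6
```

Call:
servo_tool --series '[[[0,0,0.01,0,0,0,0],[0,0,0.004,0,0,0,0],[0,0,0,0,0,0,0]]]'

```text
time_s: 24.4
tool_pos: [0.3969, 0.3757, 0.1779]
eef_rot: [-0.0, 0.989, 0.149, 0.0]
force: [0.1, 0.1, -2.2]
gripper_width: 0.0144
finger_force: 59.6
```

Call:
servo_tool --series '[[[0,0,0.002,0,0,0,0],[0,0,0,0,0,0,0]]]'

```text
time_s: 24.6
tool_pos: [0.3967, 0.3756, 0.1767]
eef_rot: [-0.0, 0.989, 0.149, 0.0]
force: [0.6, 0.6, -2.7]
gripper_width: 0.0141
finger_force: 59.6
```

```bash
python3 -c "
from h import *
plan([.3963,.3752,.1756],17.1);tq()"
```

```text
t 24.6 p [0.3967 0.3756 0.1767] yaw 17.12 j [-1.19  0.82  0.46  1.96 -0.7   0.53 -1.51]
shift(start axes) [-0.0012  0.0008  0.0028] shift(end axes) [-0.0012  0.0008  0.0028] turn [-0.001 -0.001  0.001]
F [ 0.6  0.6 -2.7] Tz -0.179 tz [0.03 0.13 0.05] w 0.0141 59.550243616104126
```

Call:
servo_tool --series '[[[0,0,0.002,0,0,0,0],[0,0,0,0,0,0,0]]]'

```text
time_s: 24.8
tool_pos: [0.3966, 0.3756, 0.1756]
eef_rot: [-0.0, 0.989, 0.149, 0.0]
force: [0.1, 1.1, -1.5]
gripper_width: 0.0145
finger_force: 59.9
```

Call:
servo_tool --series '[[[0,0,0.002,0,0,0,0],[0,0,0,0,0,0,0]]]'

```text
time_s: 25.0
tool_pos: [0.3968, 0.3755, 0.1755]
eef_rot: [-0.0, 0.989, 0.149, 0.0]
force: [-6.0, -2.1, 18.9]
gripper_width: 0.0146
finger_force: 62.4
```

Call:
servo_tool --series '[[[0,0,-0.0014,0,0,0,0],[0,0,0,0,0,0,0]]]'

```text
time_s: 25.2
tool_pos: [0.3967, 0.3756, 0.1756]
eef_rot: [-0.0, 0.989, 0.149, 0.0]
force: [-1.9, -0.4, 8.5]
gripper_width: 0.0145
finger_force: 61.2
```

Call:
servo_tool --series '[[[0,0,0,0,0,0,0.25],[0,0,0,0,0,0,0.5],[0,0,0,0,0,0,0.5],[0,0,0,0,0,0,0.5]]]'

```text
time_s: 25.6
tool_pos: [0.3966, 0.3755, 0.1752]
eef_rot: [0.0, 0.989, 0.149, -0.0]
force: [0.1, 0.0, 0.2]
gripper_width: 0.0428
finger_force: 0.0
```

Call:
servo_tool --series '[[[0,0,-0.03,0,0,0,0.5],[0,0,-0.08,0,0,0,0.5],[0,0,-0.12,0,0,0,0.5],[0,0,-0.12,0,0,0,0.5],[0,0,0,0,0,0,0.5]]]'

```text
time_s: 26.1
tool_pos: [0.3978, 0.3758, 0.3211]
eef_rot: [-0.003, 0.989, 0.148, 0.003]
force: [1.5, -0.2, -1.8]
gripper_width: 0.0427
finger_force: 0.0
```

```bash
python3 - <<'E'
from h import *
im,c=grab("scene","scene4"); tq(); print(bot.sense()["time_s"])
E
```

```text
F [-0.5 -0.  -0.5] Tz 0.099 tz [ 0.02 -0.02 -0.01] w 0.0427 0.0
26.15
```

View pics/scene4.png

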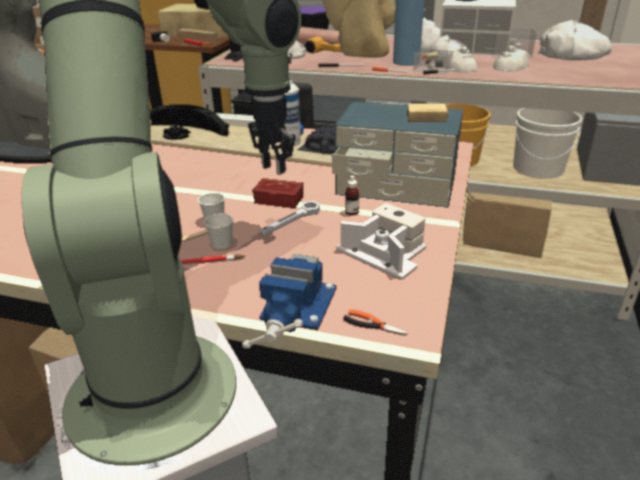

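The wrench lies flat at about (290,215). The bottle (352,195), cups and snips are undisturbed, and the arm is clear.

```bash
python3 -c "
from workcell import bot
print(bot.hand_in())"
```

```text
the job is handed in; nothing more can be done
None
```

The nut is tightened to its stop at about 1.4 N m, read from the wrist force and torque. The wrench lies flat on the bench where it started, clear of the mould, the paint bottle, mixing cup and snips look undisturbed in the last picture, and I handed the job in at about 26 s of the 70 s allowed.

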